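Take a feed sample and hold the tub up level

TASK

Take a sample of the brown feed nuts: with the orange scoop, not with the fingers, scoop nuts out of the steel tray and tip at least three of the five into the white tub where it stands, spilling none on the desk. Set the scoop back upright in its tray and let go of it, then grip the tub and lift it, without tipping it, until its underside is well over 10 cm above the desk. Finish while holding it there, level and still, with the sample in it; leave the mug, the jar and the mouse alone.

Things in the scene. Friction and masses are not known exactly. Their poses are not given: they have to be found in the camera images.
- tray: Long open steel tray fixed to the desk, outside 268 (x) x 72 (y) x 54 mm high, walls and floor 4 mm thick. Origin at the centre of its underside; x runs along its length, from the scoop's end to the end towards which one scoops: there the flat floor stops at x = +100 mm and a plate slopes up at 45 degrees to the end wall (inner face at x = +130).
- scoop_grip (a point): Grip point on the axis of the scoop's black upright handle, 100 mm above the scoop's underside. Handle: flat bar 14 mm (x) by 26 mm (y), its top 25 mm above this point. Scoop axes: x forwards (open front), z up. The lip (front edge) is 73 mm ahead of and 100 mm below this point, the back of the handle 7 mm behind it. Starts standing in the tray at its -x end, pointing along the tray's x.
- scoop_lip (a point): Middle of the front edge of the orange scoop, 1 mm above its underside; axes as the scoop's. Scoop: floor 1.5 mm thick, 54 mm wide outside (50 inside), sides 26 mm high from 7 mm behind the lip, open at the front and on top, closed at the back (34 mm high) in the plane of the handle. About 0.12 kg.
- nut0_center (a point): Centre of a brown feed nut: a pill-shaped piece 16 mm thick and 22 mm long with round ends, about 12 g, lying in the tray ahead of the scoop.
- nut1_center (a point): Centre of a brown feed nut: a pill-shaped piece 16 mm thick and 22 mm long with round ends, about 12 g, lying in the tray ahead of the scoop.
- nut2_center (a point): Centre of a brown feed nut: a pill-shaped piece 16 mm thick and 22 mm long with round ends, about 12 g, lying in the tray ahead of the scoop.
- nut3_center (a point): Centre of a brown feed nut: a pill-shaped piece 16 mm thick and 22 mm long with round ends, about 12 g, lying in the tray ahead of the scoop.
- nut4_center (a point): Centre of a brown feed nut: a pill-shaped piece 16 mm thick and 22 mm long with round ends, about 12 g, lying in the tray ahead of the scoop.
- tub_center (a point): Centre, half-way up, of the loose white open tub, outside 128 (x) x 64 (y) x 55 mm high (z up), wall and floor 3 mm; its underside is 27.5 mm below this point. It stands on the desk beyond the tray's end wall, its length roughly in line with the tray; grip it across its 64 mm width at mid-length. Empty it weighs about 0.15 kg.
- mug_center (a point): Centre of a blue mug, 80 mm across, 95 mm high, with a handle. Bystander.
- jar_center (a point): Centre of a closed amber sample jar, 64 mm across, 110 mm high. Bystander.
- mouse_center (a point): Centre of a black computer mouse, 105 x 60 x 30 mm. Bystander.
Not all that is in view belongs to the job. What is meant by the part that bears scoop_grip is not purple, and is the larger of those in its own colour. Leave any yellow look-alike of the part that bears tub_center alone.

How it is judged:
By the outcome, as a careful person would: the job done as asked, in the order asked, and still so for the second after the job is handed in, while the arm keeps its last pose, push and grip.
It also fails if it takes over 72 s, if anything falls off the work surface, if the arm or the gripper's body presses on something with over 40 N, if the wrist force passes 120 N, or if a joint passes its speed limit or range.

ROBOT

A 6-joint arm with a two-finger parallel gripper is mounted at the origin on the work surface. World frame = base frame: x ahead of the robot, y to its left, z up, the work surface at z = 0. Lengths are in mm, angles in rad, forces in N, time in s.
With the tool pointing down it reaches from about 300 to 825 mm from the base axis. Payload 5.4 kg.
Tool frame: the origin (TCP) lies between the finger pads; the fingertips stand 14 mm ahead of it and the grasp point (between the pads) lies 5 mm behind it; z points along the fingers, y is the line along which they close (so a half turn about z gives the same grasp; the last joint's range is limited). The gripper opens to 92 mm and grips with 3 to 60 N. Pads are 20 mm wide; open, the fingers measure 128 mm over their backs; the gripper's body (75 mm by 189 mm) begins 69 mm behind the grasp point.
Start: joints at [1.12, 0.158, 1.597, -0, 1.386, -0.21], TCP at [137.137, 558.39, 228.601] pointing down, gripper open.
Joint ranges: [-2.91, 2.91], [-0.94, 2.29], [0.18, 2.7], [-1.29, 4.43], [0.17, 2.64], [-3, 3]. Speed limits (rad/s): [2.57, 2.57, 3.14, 3.14, 3.14, 3.14].

INTERFACE

Orientations are given as a unit quaternion [w, x, y, z].
In Python, from station import r, solver, cams, nets gives the robot as it stands. Calls block until the motion is done:
- r.move_ptp(position, orientation): joint-space move of the TCP to a pose.
- r.move_l(position, orientation=None, max_speed=150, guard=None): straight line of the TCP; orientation=None keeps the orientation; max_speed is the mean speed in mm/s. With guard (N) it stops when the force on the tool has changed by that much, and returns True; else False.
- r.set_joints(angles): joint-space move.
- r.move_gripper(opening, newtons=None): finger opening in mm; newtons is the grip in N (None keeps the last); returns when the fingers have stopped.
- r.hold(seconds).
- solver.solve_ik(position, orientation): joint angles nearest the present ones, or None.
- cams.get_image(name): name is "side" or "top" or "wrist"; returns a dict with "image" (420x560x3 uint8, red, green, blue), "range_z" (420x560 float32, mm along the optical axis (not along the pixel's ray), 0 where there is no reading), "camera_matrix" (3x3 intrinsics, pixels), "k1" (the pictures are not rectified: a ray, as slopes to the right and down, at radius r is drawn at 1 + k1 r^2 times it, then the intrinsics apply), "xyz" and "rotation" of the camera in the world. Camera axes: x right, y down, z forward; pixel columns grow to the right and rows downward; lengths in mm; the calibration is good to about 2 mm. A picture is of the moment at which its call begins.
A pose or a line that the arm cannot do raises r.Unreachable and nothing moves.
- r.hand_in(): hands the job in; it is judged then, once.
Trained networks look in a picture, given as the dict that the camera call returned (one of the last four; its "shot" number tells which), for a name from the list of things; names that differ only in an ending like _2 or _b are one class to them, and where a whole thing is asked for, a point or a joint stands for the part that bears it (a point fixed in the world has none). Each returns a list of dicts, best first, with "score" (0 to 1); they miss things now and then, are a little off and sometimes report something else, mostly with a low value. They report only what shows in the picture. A call takes as long as a camera call. They do not tell look-alikes from the thing itself.
- nets.boxes_of(target, picture): "rect" ([left, top, right, bottom] in pixels, round what is visible of it).
- nets.regions_of(target, picture): "mask" (420x560 bool, what is visible of it) and "rect" ([left, top, right, bottom] in pixels, round what is visible of it).
Readings, each from a call of its own:
- r.read_time_s(): time.
- r.read_joint_positions(): joint angles.
- r.read_qvel(): joint speeds.
- r.read_tau(): joint torques, N m.
- r.read_tcp_pos(): TCP position.
- r.read_tcp_rot(): TCP orientation.
- r.read_force(): force on the tool from outside, world axes, zero at the start.
- r.read_torque(): the same for the moment, N m.
- r.read_opening(): finger opening in mm.
- r.read_gripper_force(): force on a finger pad.
Only numpy, scipy, OpenCV 4.12 (cv2) and the standard library are available. Lean on these libraries where they do the work, as an engineer would, in place of code of your own. Each camera call takes 0.05 s, during which the arm holds its last target. There are 200 camera calls.

## Working session

There is one attempt and no reset: what is moved stays moved. The work goes in short steps, each a Python script; the robot and the scene stay as the last script left them, time stands still between calls to the robot, and variables do not carry over. Pictures are saved under pics/ and viewed, at most 10 in all, crops included, and the job is handed in when it is done.

```bash
ls; mkdir -p pics; cat > h.py <<'E'
import numpy as np, cv2
from station import r, solver, cams, nets
def pts(p, mask=None, uv=None):
    """world points of pixels by the range image"""
    K=p["camera_matrix"]
    if uv is None:
        v,u=np.nonzero(mask); 
    else: u,v=np.array(uv).T
    z=p["range_z"][v,u].astype(float); ok=z>0; u,v,z=u[ok],v[ok],z[ok]
    xd=(u-K[0][2])/K[0][0]; yd=(v-K[1][2])/K[1][1]
    x,y=xd.copy(),yd.copy()
    for _ in range(10):
        f=1+p["k1"]*(x*x+y*y); x,y=xd/f,yd/f
    return (np.array(p["rotation"])@np.stack([x*z,y*z,z])).T+np.array(p["xyz"])
def save(p,n): cv2.imwrite("pics/"+n,p["image"][...,::-1])
E
python3 - <<'E'
from h import *
for c in("top","side"):
    p=cams.get_image(c); save(p,c+"0.png"); print(c,p["xyz"],np.round(p["rotation"],2).tolist())
    for t in("tray","scoop_grip","nut0_center","tub_center","mug_center","jar_center","mouse_center"):
        for d in nets.regions_of(t,p):
            if d["score"]<.3: continue
            q=pts(p,d["mask"]); 
            print(t,round(d["score"],2),np.round(d["rect"]).tolist(),np.round(np.median(q,0)).tolist(),np.round(np.percentile(q,[2,98],axis=0)).tolist())
print(r.read_time_s(), r.read_tcp_rot())
E
```

```text
pics
top [ 507.07770251   58.95155667 1226.75209536] [0.03, -0.7, 0.71, -0.03]Traceback (most recent call last):
  File "<stdin>", line 7, in <module>
  File "h.py", line 14, in pts
    return (np.array(p["rotation"])@np.stack([x*z,y*z,z])).T+np.array(p["xyz"])
            ~~~~~~~~~~~~~~~~~~~~~~~^~~~~~~~~~~~~~~~~~~~~~
ValueError: matmul: Input operand 1 has a mismatch in its core dimension 0, with gufunc signature (n?,k),(k,m?)->(n?,m?) (size 3 is different from 4)
```

```bash
sed -i 's/np.array(p\["rotation"\])@/qR(p["rotation"])@/' h.py; cat >> h.py <<'E'
from scipy.spatial.transform import Rotation as Ro
def qR(q): return Ro.from_quat(np.array(q)[[1,2,3,0]]).as_matrix()
def Rq(R): return Ro.from_matrix(R).as_quat()[[3,0,1,2]]
E
python3 - <<'E'
from h import *
for c in("top","side"):
    p=cams.get_image(c); save(p,c+"0.png"); print(c,p["xyz"],np.round(p["rotation"],2).tolist())
    for t in("tray","scoop_grip","nut0_center","tub_center","mug_center","jar_center","mouse_center"):
        for d in nets.regions_of(t,p):
            if d["score"]<.3: continue
            q=pts(p,d["mask"]); 
            print(t,round(d["score"],2),np.round(d["rect"]).tolist(),np.round(np.median(q,0)).tolist(),np.round(np.percentile(q,[2,98],axis=0)).tolist())
print(r.read_time_s(), r.read_tcp_rot())
E
```

```text
top [ 507.07770251   58.95155667 1226.75209536] [0.03, -0.7, 0.71, -0.03]
tray 0.67 [292.0, 187.0, 415.0, 239.0] [602.0, -110.0, 8.0] [[540.0, -267.0, -1.0], [644.0, -0.0, 57.0]]
scoop_grip 0.91 [399.0, 252.0, 436.0, 274.0] [464.0, -286.0, 4.0] [[444.0, -305.0, -3.0], [489.0, -252.0, 90.0]]
scoop_grip 0.61 [348.0, 135.0, 383.0, 174.0] [730.0, -161.0, 5.0] [[692.0, -203.0, -2.0], [769.0, -131.0, 127.0]]
scoop_grip 0.59 [368.0, 204.0, 417.0, 233.0] [577.0, -222.0, 8.0] [[550.0, -249.0, 1.0], [608.0, -176.0, 131.0]]
nut0_center 0.52 [353.0, 209.0, 358.0, 214.0] [592.0, -143.0, 19.0] [[585.0, -148.0, 15.0], [599.0, -136.0, 24.0]]
nut0_center 0.5 [338.0, 199.0, 344.0, 211.0] [615.0, -100.0, 18.0] [[607.0, -109.0, 3.0], [624.0, -92.0, 24.0]]
tub_center 0.94 [238.0, 250.0, 288.0, 310.0] [434.0, 83.0, 4.0] [[374.0, 34.0, -2.0], [496.0, 131.0, 57.0]]
tub_center 0.76 [200.0, 193.0, 260.0, 235.0] [588.0, 160.0, 4.0] [[545.0, 96.0, -2.0], [626.0, 221.0, 57.0]]
mug_center 0.66 [414.0, 137.0, 464.0, 184.0] [710.0, -346.0, 45.0] [[666.0, -373.0, 0.0], [762.0, -296.0, 98.0]]
jar_center 0.63 [255.0, 
[... 533 characters left out ...]
0.0] [455.0, -294.0, 17.0] [[440.0, -306.0, -0.0], [485.0, -250.0, 90.0]]
scoop_grip 0.88 [361.0, 222.0, 392.0, 272.0] [713.0, -158.0, 18.0] [[690.0, -203.0, -1.0], [769.0, -136.0, 125.0]]
tub_center 0.91 [215.0, 178.0, 271.0, 227.0] [589.0, 158.0, 29.0] [[542.0, 90.0, 0.0], [627.0, 223.0, 56.0]]
mug_center 0.65 [409.0, 272.0, 472.0, 332.0] [695.0, -339.0, 60.0] [[665.0, -374.0, 5.0], [760.0, -299.0, 96.0]]
jar_center 0.75 [291.0, 171.0, 316.0, 217.0] [688.0, 53.0, 75.0] [[672.0, 38.0, 5.0], [723.0, 89.0, 112.0]]
mouse_center 0.55 [137.0, 161.0, 176.0, 189.0] [465.0, 393.0, 27.0] [[418.0, 371.0, 5.0], [514.0, 433.0, 32.0]]
0.9 [-1.46521200e-06  1.20090859e-01  9.92762905e-01  7.47640442e-06]
```

View pics/top0.png

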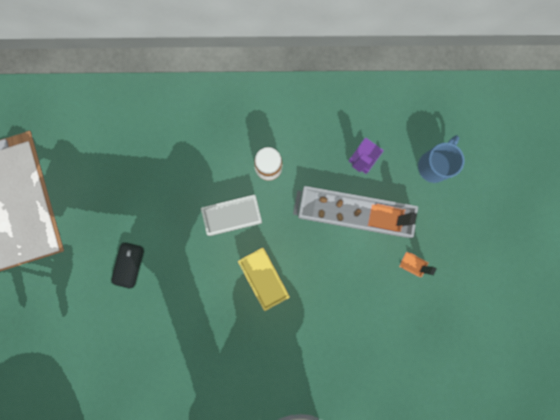

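View pics/side0.png

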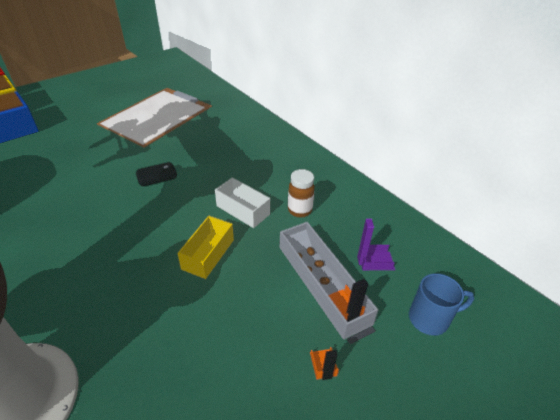

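The top view shows the tray at (300–415, 190–235), with the big orange scoop at (393, 217) and five nuts between (321, 213) and (358, 212). The white tub is at (231, 215). The decoys are the yellow tub, the small orange scoop and the purple scoop. The side view agrees. Next I'll move the wrist camera over the tray and tub for precise fits.

```bash
cat >> h.py <<'E'
def rect(q,zlo,zhi,c,rad=170):
    m=(q[:,2]>zlo)&(q[:,2]<zhi)&(np.linalg.norm(q[:,:2]-c,axis=1)<rad)
    (a,b),(w,h),t=cv2.minAreaRect(q[m][:,:2].astype(np.float32)); 
    if w<h: w,h,t=h,w,t+90
    t=(t+0)%180
    return np.round([a,b,w,h,t],1), np.median(q[m][:,2]).round(1)
E
python3 - <<'E'
from h import *
d=Ro.from_quat([1,0,0,0]).as_matrix()
def look(n,xy,z,yaw):
    R=Ro.from_euler('z',yaw).as_matrix()@d
    r.move_ptp([xy[0],xy[1],z],Rq(R))
    p=cams.get_image("wrist"); save(p,n); print(n,np.round(p["xyz"]),np.round(qR(p["rotation"])[:,2],2))
    return p
for n,xy in(("w_tray.png",(560,-130)),("w_tub.png",(560,150))):
    p=look(n,xy,330,np.pi/2 if 0 else 0)
    for t in("tray","scoop_grip","nut0_center","tub_center"):
        for g in nets.regions_of(t,p):
            if g["score"]<.3: continue
            q=pts(p,g["mask"])
            print(t,round(g["score"],2),np.round(g["rect"]).tolist(),np.round(np.median(q,0)).tolist(),np.round(np.percentile(q,[2,98],axis=0)).tolist())
            if t in("tray","tub_center"):
                c=np.median(q[:,:2],0)
                print("  rim",rect(q,50,59,c))
            if t=="scoop_grip": print("  top",rect(q,120,136,np.median(q[q[:,2]>115][:,:2],0) if (q[:,2]>115).any() else [0,0],40) if (q[:,2]>118).sum()>5 else None)
for c in("top","side"):
    p=cams.get_image(c)
    for t in("tray","tub_center"):
        for g in nets.regions_of(t,p):
            if g["score"]<.3: continue
            q=pts(p,g["mask"]); print(c,t,rect(q,48,60,np.median(q[:,:2],0)))
print(r.read_time_s())
E
```

```text
w_tray.png [ 626. -130.  486.] [-0.24  0.   -0.97]
tray 0.94 [181.0, 103.0, 392.0, 200.0] [596.0, -107.0, 6.0] [[539.0, -271.0, 2.0], [642.0, -9.0, 55.0]]
  rim (array([ 591.2, -139. ,  268. ,   71.9,   79.5]), np.float64(53.9))
tray 0.57 [303.0, 133.0, 397.0, 190.0] [576.0, -227.0, 6.0] [[549.0, -252.0, 4.0], [606.0, -175.0, 130.0]]
  rim (array([ 561. , -247. ,   46.3,   19.1,   26.8]), np.float64(54.3))
scoop_grip 0.92 [352.0, 212.0, 408.0, 251.0] [471.0, -275.0, 1.0] [[458.0, -307.0, -1.0], [493.0, -248.0, 44.0]]
  top None
scoop_grip 0.78 [277.0, 4.0, 340.0, 79.0] [727.0, -165.0, 2.0] [[691.0, -201.0, -0.0], [770.0, -130.0, 125.0]]
  top (array([ 703.9, -146.4,   25.6,   14.1,   53.6]), np.float64(124.5))
scoop_grip 0.75 [305.0, 131.0, 396.0, 190.0] [576.0, -226.0, 6.0] [[550.0, -250.0, 4.0], [606.0, -176.0, 130.0]]
  top (array([ 571.2, -245.6,   26.1,   15.5,  165.8]), np.float64(128.6))
tub_center 0.9 [2.0, 118.0, 130.0, 193.0] [585.0, 174.0, 9.0] [[546.0, 90.0, 2.0], [626.0, 223.0, 56.0]]
  rim (array([585.3, 157.6, 130.5,  64.5, 103.5]), np.float64(54.8))
w_tub.png [626. 14
[... 819 characters left out ...]
.1, 129. ,  64. ,  28.2]), np.float64(54.7))
tub_center 0.85 [218.0, 120.0, 323.0, 194.0] [582.0, 160.0, 3.0] [[545.0, 95.0, 1.0], [623.0, 222.0, 56.0]]
  rim (array([585.4, 158.2, 127.9,  64.1, 103.3]), np.float64(54.8))
top tray (array([ 591.8, -140. ,  269.8,   72.5,   79.5]), np.float64(54.1))
top tub_center (array([ 591.7, -140. ,  269.9,   72.1,   79.4]), np.float64(53.9))
top tub_center (array([436.8,  82.5, 128. ,  64.2,  27.7]), np.float64(54.7))
side tray (array([ 591.2, -138.9,  269.7,   74.6,   79.4]), np.float64(53.2))
side tub_center (array([436.8,  82.7, 131.6,  66.1,  28.1]), np.float64(53.4))
side tub_center (array([585. , 157.2, 130.3,  66.7, 104.3]), np.float64(52.6))
5.65
```

Two views agree: the tray is at (591.5, −139.3) with yaw 79.5°, and the tub is at (585.3, 158) with yaw 103.4°. Next is an IK check on which way to grip the handle.

```bash
cat >> h.py <<'E'
TR=np.array([591.5,-139.3]); TY=79.5; TB=np.array([585.3,158.0]); BY=103.4
MODE=('x',1)
def pose(lip,yaw,pitch,mode=None):
    """TCP pose for scoop lip position (world), yaw and forward tip in degrees"""
    m,s=mode or MODE
    S=Ro.from_euler('ZY',[yaw,pitch],degrees=True).as_matrix()
    y=s*(S[:,0] if m=='x' else S[:,1]); z=-S[:,2]
    R=np.stack([np.cross(y,z),y,z],1)
    return np.array(lip)+S@[-73,0,94], Rq(R)
def fr(c,yaw,x,y,z):
    a=np.radians(yaw); return np.array([c[0]+x*np.cos(a)-y*np.sin(a),c[1]+x*np.sin(a)+y*np.cos(a),z])
def tray(x,y,z): return fr(TR,TY,x,y,z)
def tub(x,y,z): return fr(TB,BY,x,y,z)
E
python3 - <<'E'
from h import *
for mode in(('x',1),('x',-1),('y',1),('y',-1)):
    print(mode)
    for n,l,yw,pt in(("grasp",tray(-35,0,5),TY,0),("end",tray(99,0,5),TY,0),("up",tray(126,0,31),TY,-20),("lift",tray(120,0,110),TY,-25),
        ("tub",tub(-25,0,80),BY,-20),("t0",tub(-25,0,66),BY,0),("t40",tub(-20,0,66),BY,40),("t60",tub(-20,0,66),BY,60),("t75",tub(-20,0,66),BY,75),("t75b",tub(-20,0,66),80,75)):
        j=solver.solve_ik(*pose(l,yw,pt,mode)); print(n,None if j is None else np.round(j,2).tolist())
E
```

```text
('x', 1)
grasp [-0.6, 0.4, 1.57, -0.0, 1.17, -1.99]
end [-0.39, 0.37, 1.62, -0.0, 1.16, -1.77]
up [-0.56, 0.42, 1.6, 0.34, 1.27, -2.07]
lift [-0.61, 0.36, 1.54, 0.4, 1.44, -2.09]
tub [-0.29, 0.42, 1.49, 0.3, 1.42, -2.17]
t0 [-0.09, 0.31, 1.56, -0.0, 1.27, -1.9]
t40 [0.36, 0.42, 1.51, -0.71, 1.38, -1.24]
t60 [0.53, 0.64, 1.41, -0.98, 1.57, -1.02]
t75 [0.61, 0.83, 1.3, -1.14, 1.73, -0.92]
t75b [0.51, 1.12, 0.81, -1.02, 2.07, -0.98]
('x', -1)
grasp [-0.6, 0.4, 1.57, -0.0, 1.17, 1.15]
end [-0.39, 0.37, 1.62, -0.0, 1.16, 1.37]
up [-0.56, 0.42, 1.6, 0.34, 1.27, 1.07]
lift [-0.61, 0.36, 1.54, 0.4, 1.44, 1.05]
tub [-0.29, 0.42, 1.49, 0.3, 1.42, 0.97]
t0 [-0.09, 0.31, 1.56, -0.0, 1.27, 1.24]
t40 [0.36, 0.42, 1.51, -0.71, 1.38, 1.9]
t60 [0.53, 0.64, 1.41, -0.98, 1.57, 2.12]
t75 [0.61, 0.83, 1.3, -1.14, 1.73, 2.22]
t75b [0.51, 1.12, 0.81, -1.02, 2.07, 2.17]
('y', 1)
grasp [-0.6, 0.4, 1.57, -0.0, 1.17, 2.73]
end [-0.39, 0.37, 1.62, -0.0, 1.16, 2.94]
up [-0.56, 0.42, 1.6, 0.34, 1.27, 2.64]
lift [-0.61, 0.36, 1.54, 0.4, 1.44, 2.62]
tub [-0.29, 0.42, 1.49, 0.3, 1.42, 2.54]
t0 [-0.09, 0.31, 1.56, -0.0, 1.27, 2.81]
t40 [0.36, 0.42, 1.51, -0.71, 1.38, -2.81]
t60 [0.53, 0.64, 1.41, -0.98, 1.57, -2.59]
t75 [0.61, 0.83, 1.3, -1.14, 1.73, -2.49]
t75b [0.51, 1.12, 0.81, -1.02, 2.07, -2.55]
('y', -1)
grasp [-0.6, 0.4, 1.57, -0.0, 1.17, -0.42]
end [-0.39, 0.37, 1.62, -0.0, 1.16, -0.2]
up [-0.56, 0.42, 1.6, 0.34, 1.27, -0.5]
lift [-0.61, 0.36, 1.54, 0.4, 1.44, -0.52]
tub [-0.29, 0.42, 1.49, 0.3, 1.42, -0.6]
t0 [-0.09, 0.31, 1.56, -0.0, 1.27, -0.33]
t40 [0.36, 0.42, 1.51, -0.71, 1.38, 0.33]
t60 [0.53, 0.64, 1.41, -0.98, 1.57, 0.55]
t75 [0.61, 0.83, 1.3, -1.14, 1.73, 0.65]
t75b [0.51, 1.12, 0.81, -1.02, 2.07, 0.6]
```

View pics/w_tray.png

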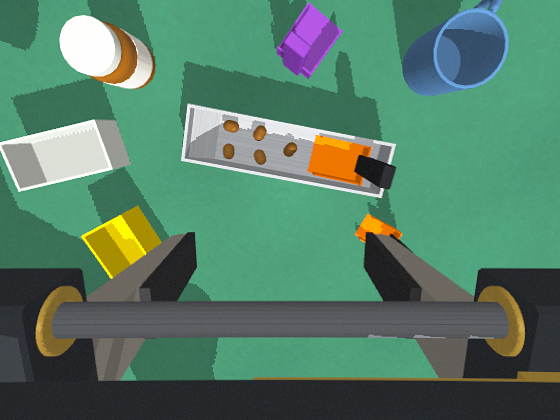

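The wrist view shows five nuts at (228–291, 125–157), the scoop handle top at (376, 170), and the tub at (55, 155). Now I'll grip the handle across its 14 mm, so the body is narrow towards the jar, and scoop.

```bash
python3 - <<'E'
from h import *
H=tray(-35.2,0.3,5); p,o=pose(H,TY,0)
r.move_gripper(60,20); r.move_ptp(p+[0,0,90],o); print(r.move_l(p,o,120,guard=15))
r.move_gripper(0,50); print(r.read_opening(),r.read_gripper_force(),r.read_tcp_pos()-p,r.read_force())
if 11<r.read_opening()<17:
    def go(x,z,pt,v=60,g=25):
        q,o=pose(tray(x,0,z),TY,pt); return r.move_l(q,o,v,guard=g)
    r.move_l(pose(tray(-35.2,0,5.4),TY,0)[0]); print(go(0,5.4,0), go(98,5.4,0,60), r.read_force(), r.read_tcp_pos()-pose(tray(98,0,5.4),TY,0)[0])
print(r.read_time_s())
p=cams.get_image("side"); cv2.imwrite("pics/s1.png",cv2.resize(p["image"][200:360,260:420,::-1],None,fx=3.5,fy=3.5,interpolation=2))
E
```

```text
False
13.500580944207409 49.95974779129028 [-0.01851272  0.01404099  0.00665206] [ 0.38865981  0.44088808 -0.49831453]
False False [-0.04803046 -0.49546971 -1.90254971] [-0.05162926 -0.25125188 -0.02225756]
13.7333
```

View pics/s1.png

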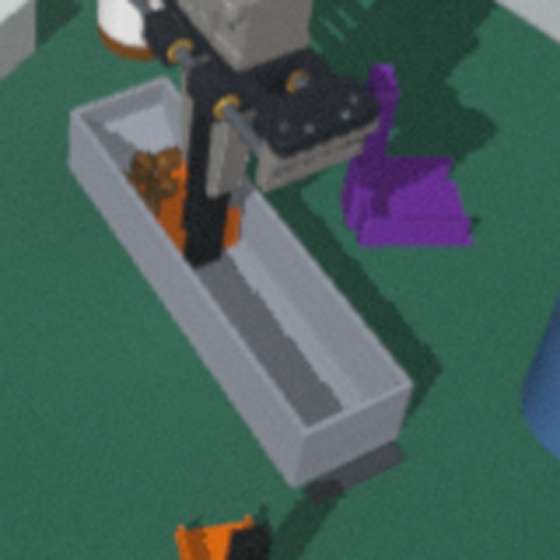

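The scoop has slid to the ramp end and the nuts are bunched at its mouth, at (155, 175) in the crop. Now the lip climbs the ramp with its heel on the floor, then lifts.

```bash
python3 - <<'E'
from h import *
def go(x,z,pt,v=50,g=25):
    q,o=pose(tray(x,0,z),TY,pt); return r.move_l(q,o,v,guard=g)
for s in(8,16,24):
    print(go(98+s,5.5+s,-np.degrees(np.arcsin(s/80))), r.read_force().round(1))
go(121,45,-24); go(121,75,-27)
print(r.read_opening(),r.read_time_s())
p=cams.get_image("side"); cv2.imwrite("pics/s2.png",cv2.resize(p["image"][160:320,220:380,::-1],None,fx=3.5,fy=3.5,interpolation=2))
w=cams.get_image("wrist"); 
for q in(p,w):
    for g in nets.regions_of("nut0_center",q):
        a=pts(q,g["mask"]); print(round(g["score"],2),g["rect"],np.median(a,0).round() if len(a) else '')
cv2.imwrite("pics/w2.png",w["image"][...,::-1])
E
```

```text
False [-0.2  0.4 -1.9]
False [-0.2 -0.6 -1.7]
False [-0.4 -0.2 -3.3]
13.749909515754414 15.5083
0.36 [307.1, 228.8, 315.5, 235.3] [619. -56.  74.]
0.92 [287.2, 196.1, 308.0, 219.3] [596. -78.  62.]
0.69 [262.1, 177.3, 374.8, 300.9] [588. -70.  75.]
```

View pics/s2.png

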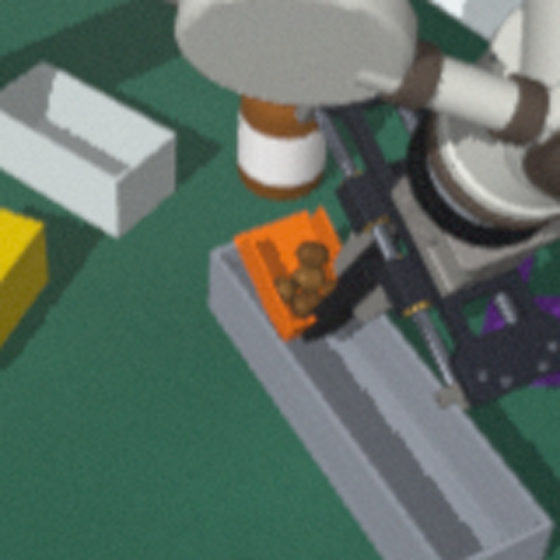

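View pics/w2.png

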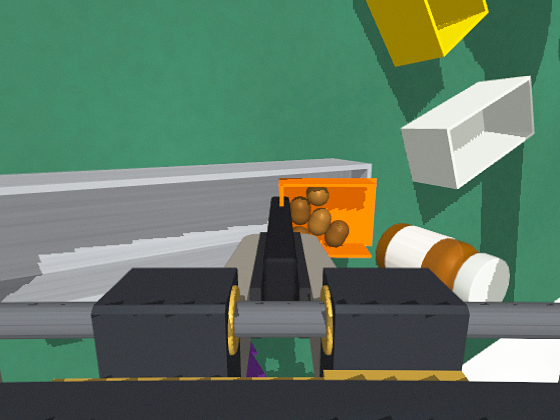

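Four nuts, maybe five, are safely in the raised scoop, at (300–337, 195–233) in the wrist view. Now I'll carry it to the tub and pour.

```bash
python3 - <<'E'
from h import *
def go(l,yw,pt,v=100,g=25):
    q,o=pose(l,yw,pt); 
    if r.move_l(q,o,v,guard=g): print("GUARD",l,pt,r.read_force())
go(tray(118,0,118),TY,-25)
go(tub(-60,0,118),BY-10,-22,100); go(tub(-22,0,112),BY,-15); go(tub(-22,0,72),BY,0)
for a in(15,30,42,54,64,74): go(tub(-20,0,67),BY,a,90)
r.hold(0.6)
p=cams.get_image("top"); s=cams.get_image("side"); print(r.read_opening(),r.read_time_s())
cv2.imwrite("pics/p3.png",np.hstack([cv2.resize(x[...,::-1],(400,400),interpolation=2) for x in (p["image"][150:270,180:300],s["image"][130:290,190:350])]))
E
```

```text
13.674369395885833 22.0917
```

View pics/p3.png

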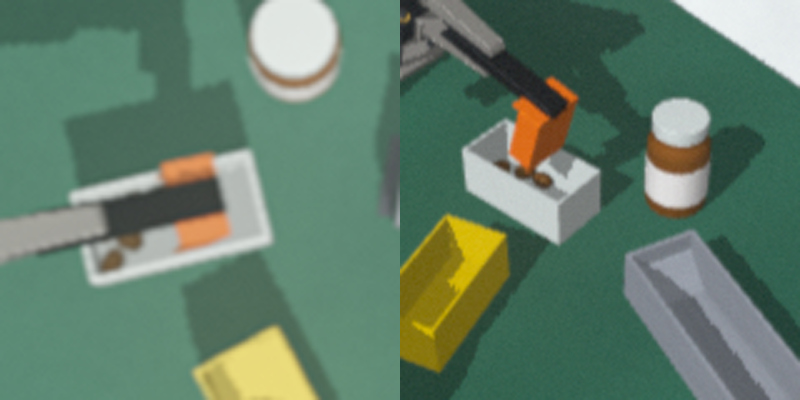

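The nuts lie in the tub, at (110–130, 240–262) in the left crop and (505–540, 165–180) in the right, with none on the desk. Now the scoop goes back.

```bash
python3 - <<'E'
from h import *
def go(l,yw,pt,v=120,g=25):
    q,o=pose(l,yw,pt)
    if r.move_l(q,o,v,guard=g): print("GUARD",l,pt,r.read_force())
go(tub(-22,0,85),BY,60); go(tub(-30,0,110),BY,25); go(tub(-40,0,115),BY-5,0)
go(tray(60,0,110),TY,0,150); go(tray(-35,0,100),TY,0,150); go(tray(-35,0,15),TY,0,100)
go(tray(-35,0,4.5),TY,0,25,3); print(r.read_tcp_pos()-pose(tray(-35,0,5),TY,0)[0],r.read_force().round(1))
r.move_gripper(40); r.hold(.3); q=r.read_tcp_pos(); r.move_l(q+[0,0,110],max_speed=150); r.hold(.2)
# aside, towards the tub
R=Ro.from_euler('z',BY-90,degrees=True).as_matrix()
y=np.array([np.cos(np.radians(BY+90)),np.sin(np.radians(BY+90)),0]); z=np.array([0,0,-1.])
best=None
for s in(1,-1):
    o=Rq(np.stack([np.cross(s*y,z),s*y,z],1)); j=solver.solve_ik([TB[0],TB[1],250],o)
    if j is not None and (best is None or abs(j[5])<best[0]): best=(abs(j[5]),o,j)
print(best); np.save("o.npy",best[1])
r.move_gripper(88); r.move_ptp([TB[0]-60,TB[1]-10,290],best[1])
p=cams.get_image("top"); s=cams.get_image("side"); w=cams.get_image("wrist")
for n,c in(("top",p),("side",s),("wrist",w)):
    for t in("scoop_grip","tub_center","nut0_center"):
        for g in nets.regions_of(t,c):
            a=pts(c,g["mask"])
            if g["score"]>.3 and len(a): 
                m=np.median(a,0); e=a[a[:,2]>115]
                print(n,t,round(g["score"],2),m.round(),rect(a,48,60,m[:2])[0] if t=="tub_center" and ((a[:,2]>50).sum()>20) else (np.median(e,0).round() if len(e) else ''))
print(r.read_time_s())
cv2.imwrite("pics/p4.png",np.hstack([cv2.resize(x[...,::-1],(400,400),interpolation=2) for x in (w["image"][:400,80:480],s["image"][170:340,230:400])]))
E
```

```text
GUARD [ 585.12175661 -173.71392176    4.5       ] 0 [ 0.81082348 -1.43660037  3.77170932]
[ 0.17816751 -0.23825792 -0.00467322] [ 0.8 -1.4  3.8]
(np.float64(0.1692970928147508), array([0.        , 0.61977903, 0.78477637, 0.        ]), array([ 6.45770270e-02,  2.24983433e-01,  1.47835386e+00, -4.44089210e-16,
        1.43825536e+00, -1.69297093e-01]))
top scoop_grip 0.82 [ 728. -158.    5.] [ 704. -146.  125.]
top scoop_grip 0.71 [ 577. -223.    8.] [ 571. -243.  129.]
top scoop_grip 0.63 [ 464. -284.    4.] 
top tub_center 0.67 [426.  78.   4.] [436.8  82.2 127.3  63.2  28.2]
top tub_center 0.48 [609. 104.   6.] [599.9 100.8  64.1  18.1  21.6]
side scoop_grip 0.97 [ 715. -157.   16.] [ 700. -150.  124.]
side scoop_grip 0.89 [ 574. -244.   39.] [ 569. -249.  127.]
side scoop_grip 0.69 [ 456. -294.   17.] 
side scoop_grip 0.41 [584. 153.  31.] 
side tub_center 0.72 [587. 153.  31.] [585.3 156.6 128.7  66.4 102.9]
side tub_center 0.72 [435.  86.  27.] [435.8  82.5 129.6  66.3  27.8]
side tub_center 0.58 [ 574. -243.   41.] [ 569.6 -237.6   69.9   32.8  152.7]
side nut0_center 0.66 [464. 392.  27.] 
side nut0_center 0.59 [595. 185.  15.] 
wrist scoop_grip 0.32 [704. 102.  59.] [580. 171. 322.]
wrist tub_center 0.97 [434.  78.   4.] [436.1  83.  128.4  63.8  28. ]
wrist tub_center 0.78 [593. 145.   4.] [585.1 157.7 127.5  64.2 103.5]
wrist tub_center 0.5 [704. 102.  54.] [704.9 102.3  22.9   2.4 179.7]
wrist nut0_center 0.58 [595. 189.  17.] 
32.7417
```

View pics/p4.png

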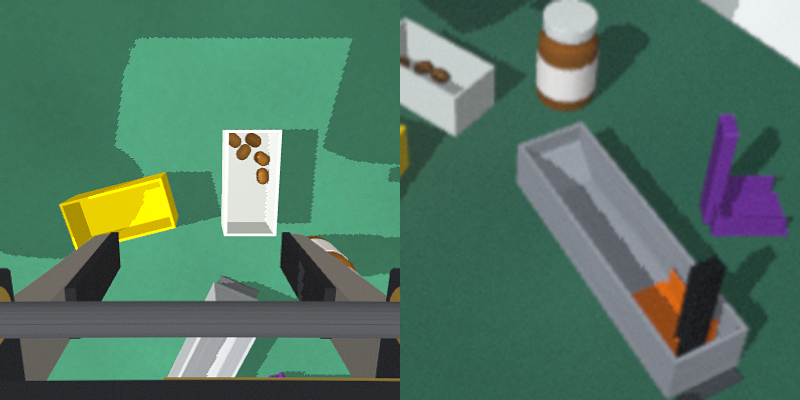

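All five nuts are in the tub, at (235–262, 140–177) in the left crop. The scoop stands upright and released in the tray. Now I'll grip and lift the tub.

```bash
python3 - <<'E'
from h import *
o=np.load("o.npy"); c=fr([585.2,157.8],103.4,6,0,0)
r.move_ptp([c[0],c[1],150],o); print(r.move_l([c[0],c[1],33],o,100,guard=10))
r.move_gripper(40,30); print(r.read_opening(),r.read_gripper_force())
if r.read_opening()>60:
    r.move_l([c[0],c[1],70],o,40); r.move_l([c[0],c[1],183],o,80); r.hold(1)
    print(r.read_opening(),r.read_gripper_force(),r.read_force(),r.read_tcp_pos())
s=cams.get_image("side"); t=cams.get_image("top")
for g in nets.regions_of("tub_center",s):
    a=pts(s,g["mask"]); print(round(g["score"],2),np.percentile(a,[1,50,99],axis=0).round().tolist())
print(r.read_time_s())
cv2.imwrite("pics/p5.png",np.hstack([cv2.resize(x[...,::-1],(400,400),interpolation=2) for x in (t["image"][130:290,180:340],s["image"][100:300,170:370])]))
E
```

```text
False
64.09742299870659 30.00018149614334
63.80907402057426 29.99954402446747 [-0.02213879  0.5316802  -2.15190223] [583.8043513  163.63604937 182.99339879]
0.68 [[540.0, 88.0, 151.0], [594.0, 130.0, 180.0], [628.0, 216.0, 206.0]]
0.57 [[368.0, 26.0, 1.0], [436.0, 87.0, 27.0], [502.0, 136.0, 56.0]]
38.9917
```

View pics/p5.png

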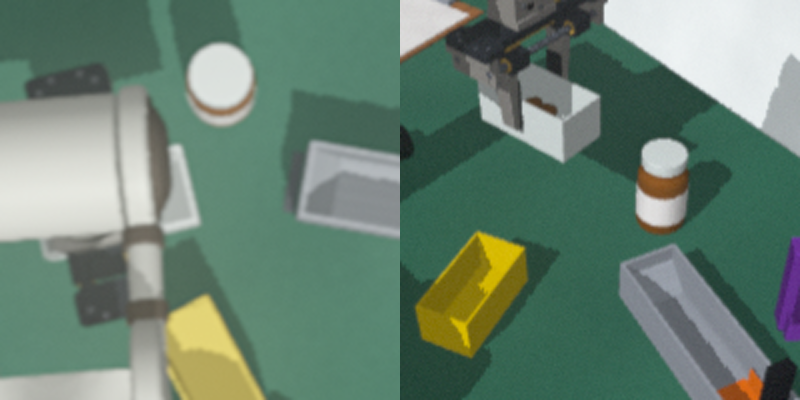

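The tub hangs level with its underside at about 150 mm, and the nuts are visible in it at (540, 105) in the right crop. The measured load of 2.15 N matches the tub plus five nuts.

```bash
python3 -c "
from station import r
print(abs(r.read_qvel()).max()); print(r.hand_in())"
```

```text
0.0023084016632692406
the job is handed in; nothing more can be done
None
```

The job is handed in: all five nuts were poured into the white tub with none seen on the desk, the scoop was set upright in its tray and released, and the tub is held level and still about 150 mm above the desk, at about 39 s on the robot's clock.

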